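Set up the beam balance and line up its weights

ROBOT

A 6-joint arm with a two-finger parallel gripper is mounted at the origin on a cart in front of the work surface, level with it; the furniture and walls round the work are solid. World frame = base frame: x ahead of the robot, y to its left, z up, the work surface at z = 0. Lengths are in m, angles in rad, forces in N, time in s.
With the tool pointing down it reaches from about 0.275 to 0.75 m from the base axis. Payload 10.2 kg.
Tool frame: the origin (TCP) lies between the finger pads; the fingertips stand 22 mm ahead of it and the grasp point (between the pads) lies 3 mm ahead of it; z points along the fingers, y is the line along which they close (so a half turn about z gives the same grasp; the last joint's range is limited). The gripper opens to 85 mm and grips with 20 to 120 N. Pads are 22 mm wide; open, the fingers measure 114 mm over their backs; the gripper's body (76 mm by 85 mm) begins 54 mm behind the grasp point. The pads swing forward as they close: fully open they stand 13 mm farther back than shut.
Start: joints at [0.951, 0.313, 1.498, -0, 1.331, -0.223], TCP at [0.203, 0.484, 0.253] pointing down, gripper open.
Joint ranges: [-2.94, 2.94], [-0.97, 2.17], [0.19, 2.56], [-1.23, 4.37], [0.02, 3.11], [-2.88, 2.88]. Speed limits (rad/s): [2.39, 2.39, 3.01, 3.14, 3.14, 3.14].

INTERFACE

Orientations are given as a 3x3 rotation matrix whose columns are the frame's x, y, z axes.
In Python, from cell import sense, eyes, order gives the robot as it stands.
- The arm moves only by the shell command python3 -m inch 'ROWS' [OPENING] [FORCE]. ROWS is JSON, a list that holds one entry, the list of rows, each a list of 4 numbers: the shift along the tool's x, y, z in m, then the turn about the tool's z in rad. A call has 1 to 5 rows; each row shifts and turns the commanded pose from where the row before left it, along the tool's axes as they then stand; what a row does not reach is not made up. A row lasts 1/8 s, in which the tool goes at most 62.5 mm and 10.7 degrees, less where a joint would pass 70% of its speed; a pose out of reach is approached as far as the arm can. A call is refused whole if a number of a shift passes 0.0625 or a number of a turn 0.188, either way. A call with a gripper value outside its range is refused whole. OPENING is the finger opening in m, from 0 to 0.0854, set as the call begins (- or left out, the last holds). The fingers move at their own pace and stop on an object; FORCE is the grip in N (left out, the last holds). Time passes only in rows, so rows that do not move let the fingers close. It gives the time, the measured TCP pose, the force, the opening and the grip force at its end, in the units of the state.
- sense(): the state, without advancing time (a new reading comes with each control period).
- eyes.camera(name): name is "side" or "top" or "wrist"; returns (picture, depth): 400x640x3 uint8, red, green, blue; 400x640 float32, m along the optical axis (not along the pixel's ray), 0 where there is no reading.
- eyes.get_calibration(name): a dict with "camera_matrix" (3x3 intrinsics, pixels), "k1" (the pictures are not rectified: a ray, as slopes to the right and down, at radius r is drawn at 1 + k1 r^2 times it, then the intrinsics apply), "R" (3x3) and "t" (3): a world point X has camera coordinates R X + t. Camera axes: x right, y down, z forward; pixel columns grow to the right and rows downward; lengths in m; the calibration is good to about 2 mm. A picture is of the moment at which its call begins: read the wrist's pose just before it. get_calibration takes no time and is no camera call; for the wrist camera it gives the pose at the moment of the call.
- order.hand_in(): hands the job in; it is judged then, once.
The state is a dict: "t": time; "joint_pos": joint angles; "joint_vel": joint speeds; "tau": joint torques, N m; "position": TCP position; "tcp_rot": TCP orientation; "force": force on the tool from outside, world axes, zero at the start; "wrist_torque": the same for the moment, N m; "gripper_width": finger opening in m; "finger_force": force on a finger pad.
Only numpy, scipy, OpenCV 4.12 (cv2) and the standard library are available. Lean on these libraries where they do the work, as an engineer would, in place of code of your own. Each camera call takes 0.05 s, during which the arm holds its last target. There are 200 camera calls.

TASK

Set up the beam balance: give the red cam lever on the stand its quarter turn, fully home, which draws the two halves of the orange ridge tight together; then lay the wooden beam across the orange ridge of its stand, squarely, so that it rests level there by itself at its balance point with both ends free (find that point by trial). Line up all its weights, knob up, in one even row on the grey strip, each centred on a ring of its own, starting with the ring at the red end and leaving no ring empty between weights. Leave the other things alone; weights may get bumped meanwhile, so put right any that moved.

Things in the scene. Friction and masses are not known exactly. Their poses are not given: they have to be found in the camera images.
- beam_mid (a point): middle of the pale wooden beam of the balance, a straight bar 320 mm long (its x), 30 mm wide (y) and 18 mm thick (z up); this point is half-way through, 9 mm above its underside. A dark steel sliding block (the poise) rides on top of it towards its +x end. The bar alone weighs between 0.126 and 0.252 kg (different each time) with its own centre at this point; the poise is 0.14 kg. So the balance point lies between this point and the poise, but has to be found by trial.
- poise (a joint): distance in m, along the beam's +x, of the centre of the sliding block (poise) from the middle of the beam. The poise is 28 mm long, 34 mm wide, rises 25 mm above the beam (a small brass knob 5 mm more), does not protrude below it, and is tight (8 N of friction): it stays where it is set
- ridge (a point): centre of the flat top of the fixed stand's orange ridge when shut, 45 mm above the worktop. Shut, the ridge is an upright blade 12 mm thick (x) and 22 mm long (y); with the cam open one half stands up to 8 mm off towards +x. The beam is to lie along this x, across the ridge, and stays level only if its balance point is within 6 mm of this point
- cam (a joint): angle of the cam lever: 0 open, 1.57 fully home (its stop); grows anticlockwise seen from above. It starts between 0 and 0.25 and stays where it is left (friction torque 0.06 N m)
- lever (a point): centre of the red cam lever, on its upright turning axis: a bar 50 mm long (x), 12 mm wide (y) and 18 mm high (z up) to pinch from above; this point is half-way up, 26 mm above the worktop. It is 85 mm from the ridge centre towards the ridge's +x, so the beam will pass above it. The stand's grey foot is 12 mm high, 60 mm wide, from x = -32 to +118 mm of the ridge
- mark1 (a point): centre of round mark 1 of the strip (a white ring 52 mm across), the one next to the strip's red end, on the strip's top, 3 mm above the worktop; x points along the strip away from its red end. The strip is fixed, 316 x 64 mm and 3 mm thick, with five marks 60 mm apart in a straight line
- mark2 (a point): centre of round mark 2 of the strip (a white ring 52 mm across), on the strip's top, 3 mm above the worktop; x points along the strip away from its red end
- mark3 (a point): centre of round mark 3 of the strip (a white ring 52 mm across), on the strip's top, 3 mm above the worktop; x points along the strip away from its red end
- mark4 (a point): centre of round mark 4 of the strip (a white ring 52 mm across), on the strip's top, 3 mm above the worktop; x points along the strip away from its red end
- mark5 (a point): centre of round mark 5 of the strip (a white ring 52 mm across), on the strip's top, 3 mm above the worktop; x points along the strip away from its red end
- weight1_mid (a point): a weight of the balance, stainless steel: an upright round disc 50 mm across and 28 mm high with a knob on top (18 mm across, top 44 mm above the foot), 0.15 kg. This point is on its axis half-way up the disc, 14 mm above its foot; z is up. In some starts it is absent (None).
- weight2_mid (a point): a weight of the balance, brass: an upright round disc 50 mm across and 28 mm high with a knob on top (18 mm across, top 44 mm above the foot), 0.15 kg. This point is on its axis half-way up the disc, 14 mm above its foot; z is up. In some starts it is absent (None).
- weight3_mid (a point): a weight of the balance, copper: an upright round disc 50 mm across and 28 mm high with a knob on top (18 mm across, top 44 mm above the foot), 0.15 kg. This point is on its axis half-way up the disc, 14 mm above its foot; z is up. In some starts it is absent (None).
- weight4_mid (a point): a weight of the balance, dark steel: an upright round disc 50 mm across and 28 mm high with a knob on top (18 mm across, top 44 mm above the foot), 0.15 kg. This point is on its axis half-way up the disc, 14 mm above its foot; z is up. In some starts it is absent (None).
- weight5_mid (a point): a weight of the balance, aluminium, light grey: an upright round disc 50 mm across and 28 mm high with a knob on top (18 mm across, top 44 mm above the foot), 0.15 kg. This point is on its axis half-way up the disc, 14 mm above its foot; z is up. In some starts it is absent (None).
- beam: the same beam with its poise; origin in the middle of its underside
- weight1: weight 1; origin at the centre of its foot
- weight2: weight 2; origin at the centre of its foot
- weight3: weight 3; origin at the centre of its foot
- weight4: weight 4; origin at the centre of its foot
- weight5: weight 5; origin at the centre of its foot
- timer: bystander: orange and cream egg timer, 58 x 57 mm; origin under its centre
- food_tin: bystander: flat food tin, 86 mm across, 40 mm high; origin under its centre
Things that resemble listed ones, but are neither listed nor needed, are in the scene too. Leave any green look-alike of the weight3 alone.

How it is judged:
At the end, for the whole second after the job is handed in: Cam home (over 1.4 rad); beam at rest on the ridge alone, level within 0.07 rad, along the ridge x within 0.2 rad, centred across within 13 mm; every weight present upright, at rest, within 11 mm of a mark, marks filled from mark 1 without gaps (value of joint cam above 1.4 rad and angle between beam_mid's own z axis and vertical below 0.07 rad and z of beam_mid in the frame of ridge between 0.003 and 0.015 m and y of beam_mid in the frame of ridge between -0.013 and 0.013 m and x of beam_mid in the frame of ridge between -0.1 and 0.1 m and angle between the x axis of beam_mid and the x axis of ridge, either way round below 0.2 rad and linear speed of each of beam, weight1, weight2, weight3, weight4, weight5 below 0.03 m/s and angular speed of beam below 0.15 rad/s and angle between each of weight1_mid, weight2_mid, weight3_mid, weight4_mid, weight5_mid's own z axis and vertical below 0.12 rad and height (world z) of each of weight1_mid, weight2_mid, weight3_mid, weight4_mid, weight5_mid below 0.023 m and (horizontal distance between weight1_mid and mark1 below 0.011 m or (horizontal distance between weight1_mid and mark2 below 0.011 m and horizontal distance between any of weight2_mid, weight3_mid, weight4_mid, weight5_mid and mark1 below 0.011 m) or (horizontal distance between weight1_mid and mark3 below 0.011 m and horizontal distance between any of weight2_mid, weight3_mid, weight4_mid, weight5_mid and mark2 below 0.011 m) or (horizontal distance between weight1_mid and mark4 below 0.011 m and horizontal distance between any of weight2_mid, weight3_mid, weight4_mid, weight5_mid and mark3 below 0.011 m) or (horizontal distance between weight1_mid and mark5 below 0.011 m and horizontal distance between any of weight2_mid, weight3_mid, weight4_mid, weight5_mid and mark4 below 0.011 m)) and (horizontal distance between weight2_mid and mark1 below 0.011 m or (horizontal distance between weight2_mid and mark2 below 0.011 m and horizontal distance between any of weight1_mid, weight3_mid, weight4_mid, weight5_mid and mark1 below 0.011 m) or (horizontal distance between weight2_mid and mark3 below 0.011 m and horizontal distance between any of weight1_mid, weight3_mid, weight4_mid, weight5_mid and mark2 below 0.011 m) or (horizontal distance between weight2_mid and mark4 below 0.011 m and horizontal distance between any of weight1_mid, weight3_mid, weight4_mid, weight5_mid and mark3 below 0.011 m) or (horizontal distance between weight2_mid and mark5 below 0.011 m and horizontal distance between any of weight1_mid, weight3_mid, weight4_mid, weight5_mid and mark4 below 0.011 m)) and (horizontal distance between weight3_mid and mark1 below 0.011 m or (horizontal distance between weight3_mid and mark2 below 0.011 m and horizontal distance between any of weight1_mid, weight2_mid, weight4_mid, weight5_mid and mark1 below 0.011 m) or (horizontal distance between weight3_mid and mark3 below 0.011 m and horizontal distance between any of weight1_mid, weight2_mid, weight4_mid, weight5_mid and mark2 below 0.011 m) or (horizontal distance between weight3_mid and mark4 below 0.011 m and horizontal distance between any of weight1_mid, weight2_mid, weight4_mid, weight5_mid and mark3 below 0.011 m) or (horizontal distance between weight3_mid and mark5 below 0.011 m and horizontal distance between any of weight1_mid, weight2_mid, weight4_mid, weight5_mid and mark4 below 0.011 m)) and (horizontal distance between weight4_mid and mark1 below 0.011 m or (horizontal distance between weight4_mid and mark2 below 0.011 m and horizontal distance between any of weight1_mid, weight2_mid, weight3_mid, weight5_mid and mark1 below 0.011 m) or (horizontal distance between weight4_mid and mark3 below 0.011 m and horizontal distance between any of weight1_mid, weight2_mid, weight3_mid, weight5_mid and mark2 below 0.011 m) or (horizontal distance between weight4_mid and mark4 below 0.011 m and horizontal distance between any of weight1_mid, weight2_mid, weight3_mid, weight5_mid and mark3 below 0.011 m) or (horizontal distance between weight4_mid and mark5 below 0.011 m and horizontal distance between any of weight1_mid, weight2_mid, weight3_mid, weight5_mid and mark4 below 0.011 m)) and (horizontal distance between weight5_mid and mark1 below 0.011 m or (horizontal distance between weight5_mid and mark2 below 0.011 m and horizontal distance between any of weight1_mid, weight2_mid, weight3_mid, weight4_mid and mark1 below 0.011 m) or (horizontal distance between weight5_mid and mark3 below 0.011 m and horizontal distance between any of weight1_mid, weight2_mid, weight3_mid, weight4_mid and mark2 below 0.011 m) or (horizontal distance between weight5_mid and mark4 below 0.011 m and horizontal distance between any of weight1_mid, weight2_mid, weight3_mid, weight4_mid and mark3 below 0.011 m) or (horizontal distance between weight5_mid and mark5 below 0.011 m and horizontal distance between any of weight1_mid, weight2_mid, weight3_mid, weight4_mid and mark4 below 0.011 m))); the robot touches nothing.
It fails at once if the egg timer is moved more than 3 cm (distance of timer from where it was at the start of the episode above 0.03 m).
It fails at once if the food tin is moved more than 3 cm (distance of food_tin from where it was at the start of the episode above 0.03 m).
Of weight1, weight2, weight3, weight4, weight5 only 3 to 5 are there at a start; the rules pass over those that are not, and their reading is None.
At some moment in a run one of weight1, weight2, weight3, weight4, weight5 may be knocked a few centimetres aside while the robot is not near it.
It also fails if it takes over 208 s, if anything falls off the work surface, if the arm or the gripper's body presses on something with over 40 N, if the wrist force passes 120 N, or if a joint passes its speed limit or range.

## Working session

There is one attempt and no reset: what is moved stays moved. The work goes in short steps, Python scripts to look and compute and a shell command to move; the robot and the scene stay as the last step left them, time stands still between calls to the robot, and variables do not carry over. Pictures are saved under pics/ and viewed, at most 14 in all, crops included, and the job is handed in when it is done.

```bash
mkdir -p pics; ls; cat > h.py <<'E'
import numpy as np, cv2
from cell import sense, eyes, order
def cal(n):
    c=eyes.get_calibration(n); return np.array(c["camera_matrix"]),c["k1"],np.array(c["R"]),np.array(c["t"])
def shot(n,f):
    c=cal(n); p,d=eyes.camera(n); cv2.imwrite(f"pics/{f}.png",p[...,::-1]); np.savez(f"pics/{f}.npz",p=p,d=d,K=c[0],k=c[1],R=c[2],t=c[3]); return p,d
def load(f):
    z=np.load(f"pics/{f}.npz"); return z['p'],z['d'],(z['K'],float(z['k']),z['R'],z['t'])
def rays(c,uv):
    K,k,R,t=c
    uv=np.array(uv,float).reshape(-1,1,2)
    q=cv2.undistortPoints(uv,K,np.array([k,0,0,0,0.])).reshape(-1,2)
    return np.c_[q,np.ones(len(q))]
def onz(c,uv,z):  # intersect with plane world z
    K,k,R,t=c; r=rays(c,uv)@R; o=-R.T@t
    return o+r*((z-o[2])/r[:,2])[:,None]
def atd(c,uv,d):
    K,k,R,t=c
    return (rays(c,uv)*np.atleast_1d(d)[:,None]-t)@R
def cloud(f):
    p,d,c=load(f); h,w=d.shape
    u,v=np.meshgrid(np.arange(w),np.arange(h)); X=atd(c,np.c_[u.ravel(),v.ravel()],d.ravel()).reshape(h,w,3)
    X[d==0]=np.nan; return X
def crop(f,g,x0,y0,x1,y1,s):
    im=cv2.imread(f"pics/{f}.png")[y0:y1,x0:x1]; cv2.imwrite(f"pics/{g}.png",cv2.resize(im,None,fx=s,fy=s,interpolation=cv2.INTER_CUBIC))
E
python3 -c "
from h import *
s=sense();print(s)
shot('top','top0');shot('side','side0')
for n in('top','side'):print(cal(n))"
```

```text
pics
{'t': 0.0, 'joint_pos': array([ 9.50572876e-01,  3.13447057e-01,  1.49846608e+00,  3.92704657e-05,
        1.33102061e+00, -2.23381389e-01]), 'joint_vel': array([-0.00090327, -0.00072361,  0.00101828, -0.00177521,  0.00230257,
        0.00110417]), 'tau': array([ 1.25598617e-03, -4.12274551e+01, -2.59736001e+01, -1.19781666e-04,
        4.19944874e-03, -1.36217075e-06]), 'position': array([0.20276587, 0.48400054, 0.25272566]), 'tcp_rot': array([[-9.22282408e-01,  3.86515850e-01, -8.10510765e-04],
       [ 3.86516555e-01,  9.22281849e-01, -1.06914459e-03],
       [ 3.34278040e-04, -1.29932907e-03, -9.99999100e-01]]), 'force': array([ 0.7622213 ,  0.18894059, -0.13578154]), 'wrist_torque': array([-0.02447075, -0.04360832, -0.01474681]), 'finger_force': 0.0, 'gripper_width': 0.085181420249668}
(array([[362.52759039,   0.        , 318.96757836],
       [  0.        , 362.52759039, 194.42189405],
       [  0.        ,   0.        ,   1.        ]]), -0.04171489350180732, array([[-3.64397863e-02, -9.99335471e-01, -8.70961675e-04],
       [-9.76657045e-01,  3.57974328e-02, -2.11800756e-01],
       [ 2.11691187e-01, -6.86734345e-03, -9.77312479e-01]]), array([-0.13815568,  0.59971003,  0.87696805]))
(array([[475.92379513,   0.        , 323.72849873],
       [  0.        , 475.92379513, 199.6874208 ],
       [  0.        ,   0.        ,   1.        ]]), 0.017367110271296952, array([[ 0.09255549, -0.99570019,  0.00382204],
       [-0.82814976, -0.0791108 , -0.55489589],
       [ 0.55281231,  0.04819345, -0.83191102]]), array([-0.19890376,  0.4874167 ,  1.33257381]))
```

View pics/top0.png

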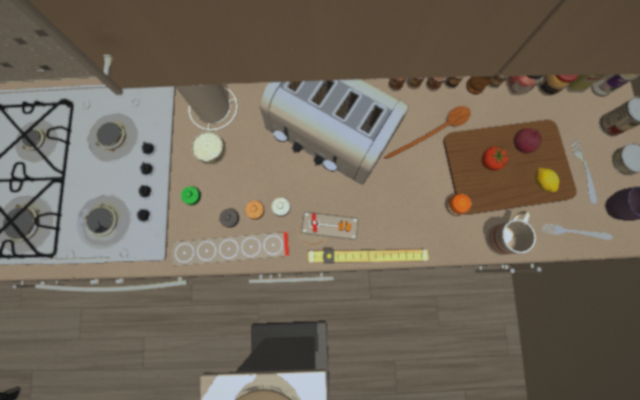

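View pics/side0.png

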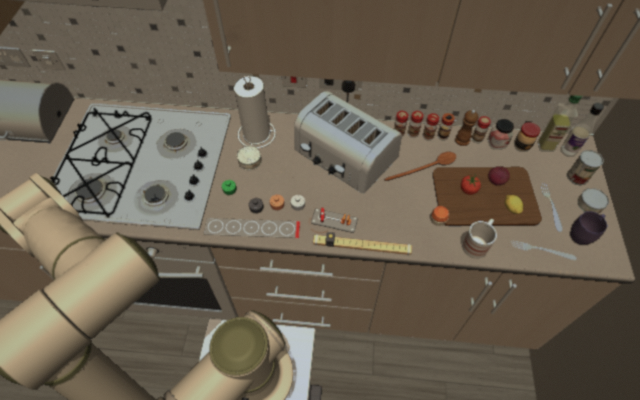

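Top view: the weights seem to be dark (229,217), copper-orange (254,210) and light (280,206). The green disc at (190,196) is the look-alike. Strip rings run from x=184 to 273, with the red end at (286,244). The stand is at (330,226), with the lever at (314,222) and the ridge at (345,226). The beam is at (368,256) with the poise at (329,256). The tin is at (208,147) and the timer at (460,203). I'll confirm this in an enlarged crop.

```bash
python3 -c "
from h import *
crop('top0','c0',165,180,435,275,2.96)
p,d,c=load('top0')
def P(n,uv,z): print(n,onz(c,uv,z).round(4).tolist())
P('green/dark/cop/light',[(190,196),(229,217),(254,210),(280,206)],.035)
P('rings',[(273,244),(184,252)],.003)
P('ridge',[(345,226)],.045);P('lever',[(314,222)],.035)
P('beam',[(308,256),(428,256)],.018);P('poise',[(329,256)],.043)
P('timer,tin',[(460,203),(208,147)],.04)
"
```

```text
green/dark/cop/light [[0.609, 0.1868, 0.035], [0.5481, 0.0804, 0.035], [0.5646, 0.0139, 0.035], [0.5729, -0.0554, 0.035]]
rings [[0.4755, -0.0317, 0.003], [0.4621, 0.2089, 0.003]]
ridge [[0.5119, -0.2247, 0.045]]
lever [[0.5267, -0.1444, 0.035]]
beam [[0.4395, -0.1254, 0.018], [0.4274, -0.4421, 0.018]]
poise [[0.4364, -0.1799, 0.043]]
timer,tin [[0.5623, -0.5351, 0.04], [0.7443, 0.1406, 0.04]]
```

View pics/c0.png

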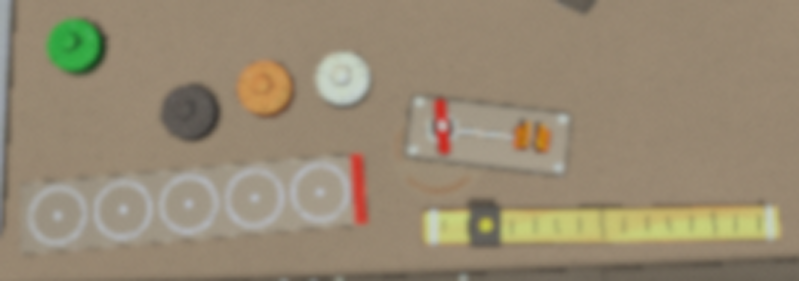

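Candidate discs: dark steel (229,217), copper (254,210), light (280,206) and green (190,196). The first three match weight4, weight3 and weight5 or weight1. The green one is the look-alike, so it stays put. Next I move over the scene for a wrist view.

```bash
cat >> h.py <<'E'
def plan(x,y,z,a=None,n=5):
    """world target, a=heading of tool x (deg); shift in CURRENT tool axes and turn"""
    s=sense(); R=np.array(s['tcp_rot']); dl=R.T@(np.array([x,y,z])-s['position'])
    a0=np.degrees(np.arctan2(R[1,0],R[0,0])); tr=0 if a is None else -((a-a0+180)%360-180)
    print('pos',s['position'].round(4),'a',a0.round(1),'t',round(s['t'],1),'| shift',dl.round(4),'turn',np.radians(tr).round(3),'q6',s['joint_pos'][5].round(2),'F',s['force'].round(2),'w',round(s['gripper_width'],4))
E
python3 -c "
from h import *
plan(.45,.0,.38)"
```

```text
pos [0.2028 0.4841 0.2528] a 157.3 t 0.1 | shift [-0.415  -0.3511 -0.1269] turn 0.0 q6 -0.22 F [-0.26  0.61  0.46] w 0.0851
```

```bash
python3 -m inch '[[[-0.0415,-0.035,-0.0125,0],[-0.0415,-0.035,-0.0125,0],[-0.0415,-0.035,-0.0125,0],[-0.0415,-0.035,-0.0125,0],[-0.0415,-0.035,-0.0125,0]]]'; python3 -m inch '[[[-0.0415,-0.035,-0.0125,0],[-0.0415,-0.035,-0.0125,0],[-0.0415,-0.035,-0.0125,0],[-0.0415,-0.035,-0.0125,0],[-0.0415,-0.035,-0.0125,0]]]';  python3 -c "
from h import *
plan(.45,.0,.38); shot('wrist','w0')"
```

```text
t: 0.72
position: [0.327, 0.241, 0.3161]
tcp_rot: [[-0.922, 0.386, -0.0], [0.386, 0.922, -0.0], [0.0, -0.0, -1.0]]
force: [-0.2, 1.5, 0.8]
gripper_width: 0.0854
finger_force: 0.0
t: 1.35
position: [0.4509, -0.0007, 0.3785]
tcp_rot: [[-0.922, 0.387, -0.0], [0.387, 0.922, 0.0], [0.0, 0.0, -1.0]]
force: [0.7, 0.2, -0.5]
gripper_width: 0.0853
finger_force: 0.0
pos [ 0.4509 -0.0007  0.3785] a 157.3 t 1.4 | shift [ 0.0011  0.0004 -0.0015] turn 0.0 q6 -1.44 F [ 0.74  0.23 -0.53] w 0.0853
```

View pics/w0.png

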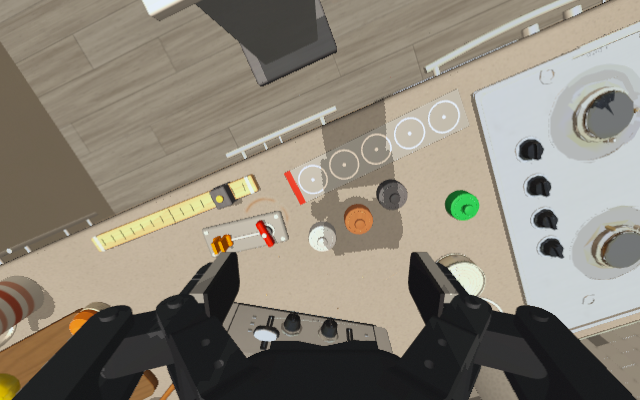

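Wrist view: rings run from (312,180) to (444,117). The light weight is at (321,237), copper at (358,218), dark at (391,195) and green at (463,206). The lever is at (265,233), the ridge halves at (221,241), the beam runs (98,243)–(252,184) and the poise is at (223,196). I'll refine these with depth.

```bash
cat > m.py <<'E'
from h import *
def disc(X,x,y,zlo=.02,zhi=.034,r=.05):
    m=(np.hypot(X[...,0]-x,X[...,1]-y)<r)&(X[...,2]>zlo)&(X[...,2]<zhi)
    P=X[m][:,:2].astype(np.float32); (c,rad)=cv2.minEnclosingCircle(P); return np.array(c),rad,len(P),np.median(X[m][:,2])
E
python3 -c "
from m import *
p,d,c=load('w0'); X=cloud('w0')
for n,u,v in [('light',321,237),('cop',358,218),('dark',391,195)]:
    w=onz(c,[(u,v)],.03)[0]; print(n,w.round(4)); print(disc(X,w[0],w[1]), disc(X,w[0],w[1],.037,.05,.02))
print('table z',X[265:270,300:330,2].mean(), 'beam z',X[212:216,168:172,2].mean())
print('rings',onz(c,[(312,180),(444,117)],.003).round(4))
g=p.astype(int)
red=(g[...,0]>150)&(g[...,1]<60)&(g[...,2]<60); red[:215]=0; red[260:]=0; red[:,:250]=0; red[:,285:]=0
P=X[red]; P=P[(P[:,2]>.028)&(P[:,2]<.04)][:,:2].astype(np.float32); print('lever',len(P),cv2.minAreaRect(P))
org=(g[...,0]>180)&(g[...,1]>80)&(g[...,1]<170)&(g[...,2]<60); org[:225]=0; org[255:]=0; org[:,:205]=0; org[:,240:]=0
P=X[org]; P=P[P[:,2]>.038][:,:2].astype(np.float32); print('ridge',len(P),cv2.minAreaRect(P))
bm=(X[...,2]>.012)&(X[...,2]<.023)&(g[...,0]>180)&(g[...,1]>160); bm[:,270:]=0;bm[:160]=0;bm[255:]=0;bm[:,:85]=0
P=X[bm][:,:2].astype(np.float32); r=cv2.minAreaRect(P); print('beam',len(P),r,cv2.boxPoints(r).round(4).tolist())
po=(X[...,2]>.036)&(X[...,2]<.046);po[:,250:]=0;po[:175]=0;po[220:]=0;po[:,:200]=0
P=X[po][:,:2].astype(np.float32);print('poise',len(P),cv2.minAreaRect(P))
ft=(X[...,2]>.008)&(X[...,2]<.015);ft[:,292:]=0;ft[:200]=0;ft[260:]=0;ft[:,:195]=0
P=X[ft][:,:2].astype(np.float32);r=cv2.minAreaRect(P);print('foot',len(P),r,cv2.boxPoints(r).round(4).tolist())
crop('w0','c1',195,170,325,270,6)
"
```

```text
light [ 0.5707 -0.0559  0.03  ]
(array([ 0.57069343, -0.04347527]), 0.03756057098507881, 524, np.float64(0.028474654446533777)) (array([ 0.57513499, -0.05588913]), 0.00880467426031828, 84, np.float64(0.04402944549011927))
cop [0.5626 0.0166 0.03  ]
(array([0.561602  , 0.01649807]), 0.04988910257816315, 577, np.float64(0.028523693247013603)) (array([0.56901479, 0.01520297]), 0.008643542416393757, 86, np.float64(0.04395938955601011))
dark [0.5456 0.0823 0.03  ]
(array([0.55086422, 0.07115334]), 0.03800656646490097, 599, np.float64(0.028615903820033133)) (array([0.54964125, 0.08454201]), 0.008811931125819683, 93, np.float64(0.044050568699146676))
table z 0.0005927293261528288 beam z 0.018377648048551635
rings [[ 0.4757 -0.0333  0.003 ]
 [ 0.4625  0.2089  0.003 ]]
lever 123 ((0.5256022810935974, -0.14420966804027557), (0.04694226756691933, 0.010067452676594257), 3.5423920154571533)
ridge 62 ((0.5139076709747314, -0.22469353675842285), (0.018095415085554123, 0.020175661891698837), 79.72733306884766)
beam 3287 ((0.48406630754470825, -0.28502100706100464), (0.31866368651390076, 0.12697237730026245), 88.6708755493164) [[0.41690000891685486, -0.44279998540878296], [0.5437999963760376, -0.4458000063896179], [0.5511999726295471, -0.12720000743865967], [0.4242999851703644, -0.12430000305175781]]
poise 318 ((0.4381231665611267, -0.17936395108699799), (0.02772345207631588, 0.03387919068336487), 88.81449127197266)
foot 1768 ((0.5209213495254517, -0.18585263192653656), (0.14894115924835205, 0.06013457849621773), 81.21818542480469) [[0.4797999858856201, -0.2549000084400177], [0.5393000245094299, -0.2639999985694885], [0.5619999766349792, -0.11680000275373459], [0.5026000142097473, -0.10769999772310257]]
```

View pics/c1.png

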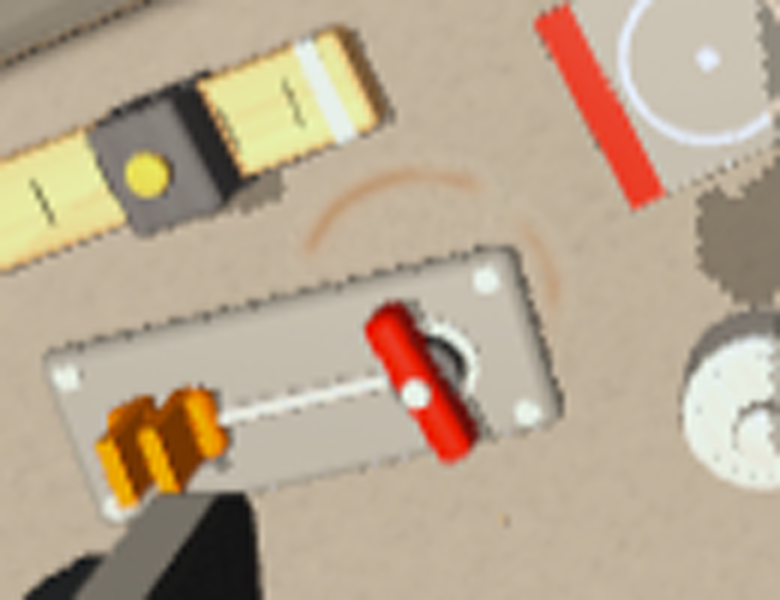

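```bash
python3 -c "
from m import *
p,d,c=load('w0'); X=cloud('w0'); g=p.astype(int)
for x,y in [(.575,-.056),(.569,.015),(.55,.0845)]: print(disc(X,x,y,.024,.032,.032))
bm=(X[...,2]>.013)&(X[...,2]<.022)&(X[...,0]<.465)&(X[...,1]<-.1)&(X[...,1]>-.46)&(X[...,0]>.39)
r=cv2.minAreaRect(X[bm][:,:2].astype(np.float32)); print(r,bm.sum()); b=cv2.boxPoints(r); print(b.round(4).tolist())
plan(.5265,-.1443,.12,3.5)
"
```

```text
(array([ 0.57500595, -0.05596101]), 0.02486203797161579, 487, np.float64(0.028530557044260708))
(array([0.56893939, 0.01537064]), 0.025088394060730934, 516, np.float64(0.028630469347324647))
(array([0.54935068, 0.0844394 ]), 0.02492356114089489, 559, np.float64(0.028695470273129357))
((0.43472224473953247, -0.28341859579086304), (0.3195141553878784, 0.03438599407672882), 88.16942596435547) 2592
[[0.4124000072479248, -0.4424999952316284], [0.44679999351501465, -0.44359999895095825], [0.4569999873638153, -0.12430000305175781], [0.42260000109672546, -0.12319999933242798]]
pos [ 0.4531 -0.0054  0.379 ] a 157.0 t 1.4 | shift [-0.1214 -0.0988  0.2594] turn 2.68 q6 -1.44 F [-0.95 -3.11 -1.95] w 0.0852
```

```bash
python3 -c "
from h import *
plan(.5265,-.1443,.12,3.5)"
python3 -m inch '[[[-0.0304,-0.0247,0.044,0],[-0.0304,-0.0247,0.044,0],[-0.0304,-0.0247,0.044,0],[-0.0304,-0.0247,0.044,0],[0,0,0.04,0.179]]]' 0.045
python3 -m inch '[[[0,0,0.04,0.179],[0,0,0,0.179],[0,0,0,0.179],[0,0,0,0.179],[0,0,0,0.179]]]'
python3 -m inch '[[[0,0,0,0.179],[0,0,0,0.179],[0,0,0,0.179],[0,0,0,0.179],[0,0,0,0.179]]]'
python3 -m inch '[[[0,0,0,0.179],[0,0,0,0.179],[0,0,0,0.179],[0,0,0,0.179],[0,0,0,0]]]'
python3 -c "
from h import *
plan(.5265,-.1443,.037,3.5); shot('wrist','w1')"
```

```text
pos [ 0.4531 -0.0054  0.379 ] a 157.0 t 1.4 | shift [-0.1214 -0.0988  0.2594] turn 2.68 q6 -1.44 F [-0.95 -3.11 -1.95] w 0.0852
t: 2.02
position: [0.5246, -0.139, 0.1599]
tcp_rot: [[-0.835, 0.55, -0.001], [0.55, 0.835, 0.0], [0.001, -0.0, -1.0]]
force: [-0.0, 0.3, -0.4]
gripper_width: 0.0451
finger_force: 0.0
t: 2.65
position: [0.5242, -0.1369, 0.1219]
tcp_rot: [[-0.094, 0.996, -0.001], [0.996, 0.094, 0.0], [0.0, -0.001, -1.0]]
force: [0.3, 1.2, 0.4]
gripper_width: 0.045
finger_force: 0.0
t: 3.28
position: [0.5242, -0.137, 0.122]
tcp_rot: [[0.718, 0.696, -0.001], [0.696, -0.718, 0.0], [-0.0, -0.001, -1.0]]
force: [-0.0, 0.3, 0.5]
gripper_width: 0.0449
finger_force: 0.0
t: 3.9
position: [0.5242, -0.137, 0.122]
tcp_rot: [[0.998, 0.061, -0.001], [0.061, -0.998, 0.0], [-0.001, -0.0, -1.0]]
force: [-1.0, -0.3, -0.3]
gripper_width: 0.0451
finger_force: 0.0
pos [ 0.5242 -0.137   0.122 ] a 3.5 t 3.9 | shift [0.0019 0.0074 0.085 ] turn 0.0 q6 1.04 F [-0.98 -0.32 -0.31] w 0.0451
```

```bash
python3 -c "
from m import *
X=cloud('w1');p,d,c=load('w1');g=p.astype(int)
m=(g[...,0]>130)&(g[...,1]<80)&(g[...,2]<80)&(X[...,2]>.03)&(X[...,2]<.04)&(np.hypot(X[...,0]-.526,X[...,1]+.144)<.04)
print(m.sum(), cv2.minAreaRect(X[m][:,:2].astype(np.float32)))"
python3 -m inch '[[[0.002,0.0074,0,0],[0,0,0.04,0],[0,0,0.03,0],[0,0,0.015,0],[0,0,0,0]]]'
```

```text
780 ((0.5279707312583923, -0.14491721987724304), (0.048004452139139175, 0.011639376170933247), 3.655228614807129)
t: 4.58
position: [0.5267, -0.1445, 0.0369]
tcp_rot: [[0.998, 0.06, -0.001], [0.06, -0.998, 0.001], [-0.001, -0.001, -1.0]]
force: [-0.6, 0.2, -0.4]
gripper_width: 0.0449
finger_force: 0.0
```

```bash
python3 -m inch '[[[0.001,0,0,0],[0,0,0,0],[0,0,0,0],[0,0,0,0]]]' 0 30
python3 -m inch '[[[0,0,0,-0.17],[0,0,0,-0.17],[0,0,0,-0.17],[0,0,0,-0.17]]]'
python3 -m inch '[[[0,0,0,-0.17],[0,0,0,-0.17],[0,0,0,-0.17],[0,0,0,-0.17],[0,0,0,-0.03]]]'
python3 -m inch '[[[0,0,0,-0.02],[0,0,0,0]]]'; python3 -c "
from h import *
s=sense();print(s['wrist_torque'],s['force'])"
```

```text
t: 5.08
position: [0.5284, -0.1446, 0.0384]
tcp_rot: [[0.998, 0.06, 0.002], [0.06, -0.998, -0.001], [0.002, 0.001, -1.0]]
force: [-0.8, -0.1, 6.4]
gripper_width: 0.0109
finger_force: 34.1
t: 5.58
position: [0.5281, -0.1438, 0.0384]
tcp_rot: [[0.735, 0.678, 0.001], [0.678, -0.735, 0.001], [0.001, 0.0, -1.0]]
force: [-2.8, 6.1, 9.7]
gripper_width: 0.0113
finger_force: 34.6
t: 6.2
position: [0.5274, -0.1434, 0.0384]
tcp_rot: [[0.119, 0.993, -0.001], [0.993, -0.119, 0.002], [0.002, -0.001, -1.0]]
force: [-6.0, 6.0, 13.4]
gripper_width: 0.0114
finger_force: 38.6
t: 6.45
position: [0.5274, -0.1434, 0.0384]
tcp_rot: [[0.103, 0.995, -0.001], [0.995, -0.103, 0.002], [0.002, -0.001, -1.0]]
force: [-6.7, 6.3, 13.6]
gripper_width: 0.0113
finger_force: 43.1
[ 1.06918677  1.10166767 -0.8974706 ] [-6.74060742  6.26749677 13.60764355]
```

```bash
python3 -m inch '[[[0,0,0,0],[0,0,0,0],[0,0,-0.03,0],[0,0,-0.06,0],[0,0,-0.06,0]]]' 0.06
python3 -m inch '[[[0,0,-0.06,0],[0.04,0.03,0,0],[0.0,0,0,0]]]' 0.085
python3 -c "
from m import *
shot('wrist','w2')
X=cloud('w2');p,d,c=load('w2');g=p.astype(int)
m=(g[...,0]>130)&(g[...,1]<80)&(g[...,2]<80)&(X[...,2]>.03)&(X[...,2]<.04)&(np.hypot(X[...,0]-.526,X[...,1]+.144)<.04)
print(m.sum(), cv2.minAreaRect(X[m][:,:2].astype(np.float32)))
m=(X[...,2]>.040)&(X[...,2]<.05)&(np.hypot(X[...,0]-.514,X[...,1]+.226)<.03)
print(m.sum(), m.sum() and cv2.minAreaRect(X[m][:,:2].astype(np.float32)))
for x,y in [(.575,-.056),(.569,.015),(.55,.0845)]: 
  try: print(disc(X,x,y,.024,.032,.032))
  except Exception as e: print('no')
plan(.575,-.056,.15,93)"
```

```text
t: 7.08
position: [0.5276, -0.1443, 0.1889]
tcp_rot: [[0.101, 0.995, -0.0], [0.995, -0.101, 0.0], [0.0, -0.0, -1.0]]
force: [1.0, 0.0, 0.6]
gripper_width: 0.0603
finger_force: 0.0
t: 7.45
position: [0.5627, -0.1059, 0.2475]
tcp_rot: [[0.098, 0.995, 0.001], [0.995, -0.098, -0.0], [0.0, 0.001, -1.0]]
force: [-0.5, -0.3, -0.7]
gripper_width: 0.0852
finger_force: 0.0
299 ((0.5273846387863159, -0.1438475102186203), (0.04688829556107521, 0.011241987347602844), 82.91421508789062)
184 ((0.5139970779418945, -0.22905363142490387), (0.012703043408691883, 0.021720409393310547), 83.42083740234375)
(array([ 0.57489902, -0.05644821]), 0.02494099736213684, 1266, np.float64(0.0285709179128922))
(array([0.56913453, 0.01485162]), 0.02495020255446434, 1523, np.float64(0.02858657968686892))
(array([0.54914618, 0.08194157]), 0.024590255692601204, 920, np.float64(0.028281198753113548))
pos [ 0.5619 -0.1068  0.2469] a 84.3 t 7.5 | shift [0.0519 0.008  0.0969] turn -0.152 q6 -0.29 F [-0.55  0.41 -1.01] w 0.0847
```

View pics/w2.png

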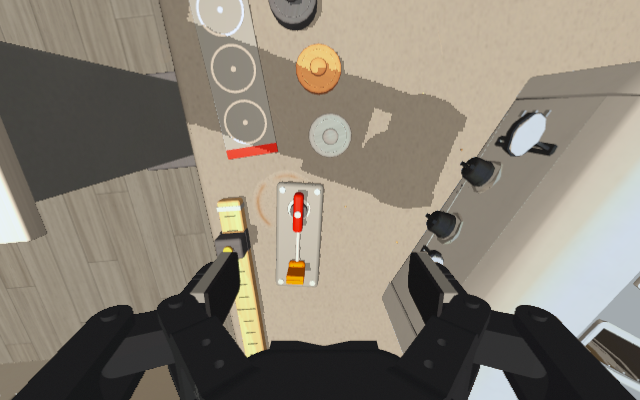

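The cam is home: the lever is aligned with the foot at (298,212) and the ridge halves are together at (296,271). Mark 1 is at (245,122), mark 2 at (233,69) and mark 3 at (220,10). Next is the light weight.

```bash
python3 -c "
from h import *
p,d,c=load('w2'); print(onz(c,[(245,122),(233.5,69),(220,10)],.003).round(4))"
python3 -m inch '[[[0.052,0.008,0.03,0],[0,0,0.05,-0.152],[0,0,0.04,0],[0,0,0,0]]]' 
python3 -c "
from h import *
plan(.575,-.0562,.026,93)"
```

```text
[[ 0.4744 -0.032   0.003 ]
 [ 0.4716  0.0276  0.003 ]
 [ 0.468   0.0875  0.003 ]]
t: 8.0
position: [0.5731, -0.0569, 0.1248]
tcp_rot: [[-0.05, 0.999, -0.006], [0.999, 0.05, 0.002], [0.002, -0.006, -1.0]]
force: [-0.0, -0.1, 0.5]
gripper_width: 0.0852
finger_force: 0.0
pos [ 0.5731 -0.0569  0.1248] a 92.9 t 8.0 | shift [0.0004 0.0025 0.0988] turn -0.002 q6 -0.35 F [-0.05 -0.05  0.54] w 0.0852
```

```bash

python3 -m inch '[[[0,0.0015,0.05,0],[0,0,0.038,0],[0,0,0.01,0],[0,0,0,0]]]' 0.08
python3 -m inch '[[[0,0,0,0],[0,0,0,0],[0,0,0,0],[0,0,0,0]]]' 0 30
python3 -m inch '[[[0,0,-0.03,0],[0,0,-0.03,0],[0,0,0,0]]]'
python3 -c "
from h import *
plan(.4748,-.0323,.032,93)"
```

```text
t: 8.5
position: [0.5771, -0.0571, 0.0308]
tcp_rot: [[-0.051, 0.999, 0.002], [0.999, 0.051, -0.001], [-0.001, 0.002, -1.0]]
force: [-0.6, 0.0, 0.9]
gripper_width: 0.0798
finger_force: 0.0
t: 9.0
position: [0.5771, -0.0568, 0.031]
tcp_rot: [[-0.051, 0.999, 0.002], [0.999, 0.051, -0.001], [-0.001, 0.002, -1.0]]
force: [-1.6, 0.3, 7.4]
gripper_width: 0.0488
finger_force: 30.2
t: 9.38
position: [0.5775, -0.0568, 0.0918]
tcp_rot: [[-0.051, 0.999, 0.005], [0.999, 0.051, -0.001], [-0.002, 0.005, -1.0]]
force: [0.1, -0.1, -1.3]
gripper_width: 0.0485
finger_force: 32.2
pos [ 0.5775 -0.0568  0.0918] a 92.9 t 9.4 | shift [ 0.0298 -0.1016  0.0593] turn -0.001 q6 -0.35 F [ 0.07 -0.06 -1.3 ] w 0.0485
```

```bash

python3 -m inch '[[[0.015,-0.051,0,0],[0.015,-0.051,0,0],[0,0,0,0]]]'
python3 -c "
from h import *
plan(.4748,-.0323,.0345,93)"
```

```text
t: 9.75
position: [0.4691, -0.0304, 0.088]
tcp_rot: [[-0.051, 0.999, -0.005], [0.999, 0.051, 0.002], [0.002, -0.005, -1.0]]
force: [0.3, -0.8, -1.6]
gripper_width: 0.0483
finger_force: 32.2
pos [ 0.4691 -0.0304  0.088 ] a 92.9 t 9.8 | shift [-0.0023  0.0059  0.0534] turn -0.001 q6 -0.37 F [ 0.33 -0.76 -1.63] w 0.0483
```

```bash

python3 -m inch '[[[0,0,0,0],[0,0,0,0]]]'
python3 -c "
from h import *
plan(.4748,-.0323,.0345,93)"
```

```text
t: 10.0
position: [0.4739, -0.0321, 0.0892]
tcp_rot: [[-0.051, 0.999, 0.001], [0.999, 0.051, -0.0], [-0.0, 0.001, -1.0]]
force: [-0.0, 0.3, -1.4]
gripper_width: 0.0486
finger_force: 32.2
pos [ 0.4739 -0.0321  0.0892] a 92.9 t 10.0 | shift [-0.0002  0.0008  0.0547] turn -0.001 q6 -0.37 F [-0.03  0.3  -1.39] w 0.0486
```

```bash

python3 -m inch '[[[0,0.001,0.03,0],[0,0,0.02,0],[0,0,0.004,0],[0,0,0,0],[0,0,0,0]]]'
```

```text
t: 10.62
position: [0.4746, -0.0319, 0.036]
tcp_rot: [[-0.051, 0.999, 0.001], [0.999, 0.051, -0.001], [-0.001, 0.001, -1.0]]
force: [0.9, -0.5, -0.6]
gripper_width: 0.0489
finger_force: 32.3
```

```bash

python3 -m inch '[[[0,0,0.0015,0],[0,0,0,0]]]'
python3 -m inch '[[[0,0,0,0],[0,0,0,0],[0,0,-0.04,0],[0,0,-0.05,0]]]' 0.08
python3 -m inch '[[[0.0235,0.049,0,0],[0.0235,0.049,0,0],[0,0,0,0],[0,0,0,0]]]' 
python3 -c "
from h import *
plan(.569,.015,.027,93); shot('wrist','w3')"
```

```text
t: 10.88
position: [0.4742, -0.0318, 0.0341]
tcp_rot: [[-0.051, 0.999, 0.001], [0.999, 0.051, -0.0], [-0.0, 0.001, -1.0]]
force: [0.5, -0.3, -1.4]
gripper_width: 0.0492
finger_force: 32.4
t: 11.38
position: [0.4735, -0.0316, 0.1244]
tcp_rot: [[-0.051, 0.999, -0.002], [0.999, 0.051, 0.001], [0.001, -0.002, -1.0]]
force: [0.6, 0.2, 0.4]
gripper_width: 0.0804
finger_force: 0.0
t: 11.88
position: [0.5688, 0.0202, 0.1234]
tcp_rot: [[-0.051, 0.999, -0.001], [0.999, 0.051, 0.0], [0.0, -0.001, -1.0]]
force: [-0.2, 0.5, 0.3]
gripper_width: 0.08
finger_force: 0.0
pos [0.5688 0.0202 0.1234] a 92.9 t 11.9 | shift [-0.0052  0.      0.0964] turn -0.001 q6 -0.22 F [-0.22  0.53  0.3 ] w 0.08
```

View pics/w3.png

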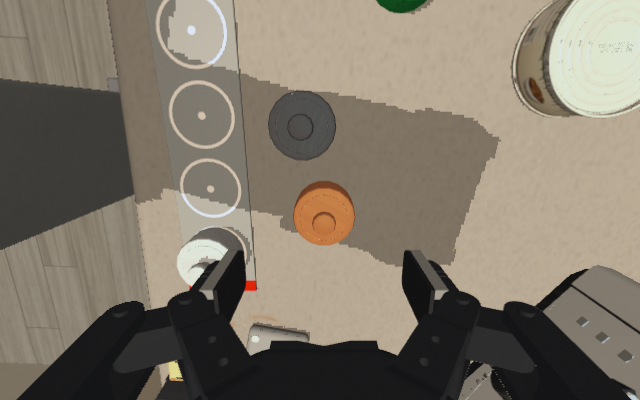

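The light weight stands at (210,262) on ring 1, copper is at (324,213), dark at (302,125), and the rings are at (210,189) and (202,116). I'll measure them by depth.

```bash
python3 -c "
from m import *
X=cloud('w3');p,d,c=load('w3')
for x,y in [(.4745,-.032),(.569,.015),(.55,.0845)]: print(disc(X,x,y,.023,.034,.032)[:3])
m=(np.hypot(X[...,0]-.4745,X[...,1]+.032)<.035)&(X[...,2]>.035)&(X[...,2]<.06); print('knob',X[m].mean(0),m.sum(),X[m].max(0))
print(onz(c,[(210.5,189),(202,116),(191.5,30.5)],.003).round(4))"
```

```text
(array([ 0.47450528, -0.03008808]), 0.024763263761997223, 1353)
(array([0.56923217, 0.01563077]), 0.024964842945337296, 2441)
(array([0.54948562, 0.08440258]), 0.02491399273276329, 3159)
knob [ 0.47294943 -0.02726835  0.04616749] 244 [ 0.48006826 -0.02222903  0.04877446]
[[0.4712 0.0273 0.003 ]
 [0.4681 0.0873 0.003 ]
 [0.4646 0.1476 0.003 ]]
```

```bash

python3 -m inch '[[[-0.0048,0,0.05,0],[0,0,0.034,0],[0,0,0.01,0],[0,0,0,0],[0,0,0,0]]]' 0.08
python3 -m inch '[[[0,0,0,0],[0,0,0,0],[0,0,0,0]]]' 0 30
python3 -m inch '[[[0,0,-0.03,0],[0,0,-0.03,0],[0,0,0,0],[0,0,0,0]]]'
python3 -c "
from h import *
plan(.4715,.0275,.0345,93)"
```

```text
t: 12.55
position: [0.5704, 0.0152, 0.0314]
tcp_rot: [[-0.051, 0.999, 0.002], [0.999, 0.051, -0.0], [-0.001, 0.002, -1.0]]
force: [-0.2, 0.6, 0.4]
gripper_width: 0.0802
finger_force: 0.0
t: 12.92
position: [0.57, 0.0154, 0.0307]
tcp_rot: [[-0.051, 0.999, 0.001], [0.999, 0.051, -0.0], [-0.0, 0.001, -1.0]]
force: [-1.9, 0.3, 5.0]
gripper_width: 0.0489
finger_force: 30.4
t: 13.42
position: [0.5691, 0.0155, 0.0888]
tcp_rot: [[-0.051, 0.999, -0.002], [0.999, 0.051, 0.0], [0.0, -0.002, -1.0]]
force: [0.8, 0.1, -2.6]
gripper_width: 0.0486
finger_force: 32.1
pos [0.5691 0.0155 0.0888] a 92.9 t 13.4 | shift [ 0.0169 -0.0968  0.0544] turn -0.001 q6 -0.23 F [ 0.82  0.13 -2.56] w 0.0486
```

```bash

python3 -m inch '[[[0.0084,-0.0484,0,0],[0.0084,-0.0484,0,0],[0,0,0.025,0],[0,0,0,0],[0,0,0,0]]]'
python3 -c "
from h import *
plan(.4715,.0275,.0355,93)"
```

```text
t: 14.05
position: [0.4726, 0.0272, 0.0648]
tcp_rot: [[-0.051, 0.999, -0.0], [0.999, 0.051, 0.0], [0.0, -0.0, -1.0]]
force: [0.8, 0.1, -1.6]
gripper_width: 0.049
finger_force: 32.1
pos [0.4726 0.0272 0.0648] a 92.9 t 14.1 | shift [ 0.0004 -0.0011  0.0293] turn -0.001 q6 -0.24 F [ 0.75  0.14 -1.59] w 0.049
```

```bash

python3 -m inch '[[[0,-0.0005,0.022,0],[0,0,0.008,0],[0,0,0,0],[0,0,0,0]]]'
python3 -m inch '[[[0,0,0,0],[0,0,0,0],[0,0,-0.04,0],[0,0,-0.05,0]]]' 0.08
python3 -m inch '[[[0.0265,0.039,0,0],[0.0265,0.039,0,0],[0,0,0,0],[0,0,0,0]]]' 
python3 -c "
from m import *
plan(.5494,.0844,.03,93); shot('wrist','w4')
X=cloud('w4')
for x,y in [(.4745,-.032),(.4715,.0275),(.55,.0845)]:
  try: print(disc(X,x,y,.023,.034,.032)[:3])
  except Exception: print('-')
"
```

```text
t: 14.55
position: [0.4721, 0.0272, 0.0354]
tcp_rot: [[-0.051, 0.999, 0.001], [0.999, 0.051, -0.0], [-0.0, 0.001, -1.0]]
force: [0.4, 0.2, -1.2]
gripper_width: 0.0486
finger_force: 32.2
t: 15.05
position: [0.4712, 0.0273, 0.1256]
tcp_rot: [[-0.051, 0.999, -0.002], [0.999, 0.051, 0.0], [0.0, -0.002, -1.0]]
force: [1.6, -0.1, 0.5]
gripper_width: 0.0797
finger_force: 0.0
t: 15.55
position: [0.5463, 0.084, 0.1246]
tcp_rot: [[-0.051, 0.999, -0.001], [0.999, 0.051, -0.0], [-0.0, -0.001, -1.0]]
force: [-0.7, -0.4, -0.5]
gripper_width: 0.0801
finger_force: 0.0
pos [0.5463 0.084  0.1246] a 92.9 t 15.6 | shift [0.0003 0.0032 0.0945] turn -0.001 q6 -0.11 F [-0.66 -0.45 -0.54] w 0.0801
(array([ 0.48039261, -0.02892285]), 0.023735497146844864, 1112)
(array([0.47244006, 0.02760237]), 0.025115424767136574, 1116)
(array([0.54957926, 0.0848005 ]), 0.025011098012328148, 2458)
```

```bash

python3 -m inch '[[[0.0004,0.003,0.05,0],[0,0,0.034,0],[0,0,0.01,0],[0,0,0,0],[0,0,0,0]]]' 0.08
python3 -m inch '[[[0,0,0,0],[0,0,0,0],[0,0,0,0]]]' 0 30
python3 -m inch '[[[0,0,-0.03,0],[0,0,-0.03,0],[0,0,0,0],[0,0,0,0]]]'
python3 -c "
from h import *
plan(.4682,.0874,.0345,93)"
```

```text
t: 16.23
position: [0.5506, 0.0845, 0.0323]
tcp_rot: [[-0.051, 0.999, 0.003], [0.999, 0.051, -0.0], [-0.0, 0.003, -1.0]]
force: [1.4, -0.3, -0.5]
gripper_width: 0.08
finger_force: 0.0
t: 16.6
position: [0.5502, 0.0847, 0.0317]
tcp_rot: [[-0.051, 0.999, 0.001], [0.999, 0.051, -0.0], [-0.0, 0.001, -1.0]]
force: [-1.6, -0.5, 5.2]
gripper_width: 0.0485
finger_force: 30.4
t: 17.1
position: [0.5493, 0.0847, 0.0898]
tcp_rot: [[-0.051, 0.999, -0.002], [0.999, 0.051, 0.0], [0.0, -0.002, -1.0]]
force: [0.1, -0.8, -1.8]
gripper_width: 0.0484
finger_force: 32.1
pos [0.5493 0.0847 0.0898] a 92.9 t 17.1 | shift [ 0.0068 -0.0807  0.0554] turn -0.001 q6 -0.11 F [ 0.07 -0.76 -1.81] w 0.0484
```

```bash

python3 -m inch '[[[0.0034,-0.0405,0,0],[0.0034,-0.0405,0,0],[0,0,0.025,0],[0,0,0,0],[0,0,0,0]]]'
python3 -c "
from h import *
plan(.4682,.0874,.0355,93)"
```

```text
t: 17.73
position: [0.4689, 0.0873, 0.0658]
tcp_rot: [[-0.051, 0.999, -0.0], [0.999, 0.051, 0.0], [0.0, -0.0, -1.0]]
force: [1.0, -0.2, -0.8]
gripper_width: 0.0488
finger_force: 32.2
pos [0.4689 0.0873 0.0658] a 92.9 t 17.7 | shift [ 0.0001 -0.0007  0.0303] turn -0.001 q6 -0.11 F [ 1.03 -0.16 -0.77] w 0.0488
```

```bash

python3 -m inch '[[[0,-0.0005,0.022,0],[0,0,0.008,0],[0,0,0,0],[0,0,0,0]]]'
python3 -m inch '[[[0,0,0,0],[0,0,0,0],[0,0,-0.04,0],[0,0,-0.05,0]]]' 0.08
python3 -m inch '[[[-0.045,0,-0.03,0],[-0.055,0,-0.03,0],[-0.055,0,-0.03,0],[-0.055,0,-0.03,0]]]'
python3 -m inch '[[[-0.055,-0.01,-0.02,0],[-0.055,-0.02,0,0],[0,0,0,0.083],[0,0,0,0],[0,0,0,0]]]'
python3 -c "
from m import *
plan(.4362,-.2379,.1,88.2); shot('wrist','w5')
X=cloud('w5')
for x,y in [(.4745,-.032),(.4715,.0275),(.468,.0875)]:
  try: print(disc(X,x,y,.023,.034,.032)[:3])
  except Exception: print('-')
bm=(X[...,2]>.013)&(X[...,2]<.022)&(X[...,0]<.47)&(X[...,1]<-.1)&(X[...,1]>-.46)&(X[...,0]>.39)
print(cv2.minAreaRect(X[bm][:,:2].astype(np.float32)))
"
```

```text
t: 18.23
position: [0.4685, 0.0873, 0.0364]
tcp_rot: [[-0.051, 0.999, 0.001], [0.999, 0.051, -0.0], [-0.0, 0.001, -1.0]]
force: [0.1, 0.1, -1.6]
gripper_width: 0.0488
finger_force: 32.2
t: 18.73
position: [0.4676, 0.0873, 0.1266]
tcp_rot: [[-0.051, 0.999, -0.002], [0.999, 0.051, 0.0], [0.0, -0.002, -1.0]]
force: [0.2, -0.1, 0.6]
gripper_width: 0.0799
finger_force: 0.0
t: 19.23
position: [0.4785, -0.1237, 0.247]
tcp_rot: [[-0.051, 0.999, 0.001], [0.999, 0.051, -0.0], [-0.0, 0.001, -1.0]]
force: [0.7, 0.3, -0.3]
gripper_width: 0.0799
finger_force: 0.0
t: 19.85
position: [0.4546, -0.2328, 0.2657]
tcp_rot: [[0.03, 1.0, 0.0], [1.0, -0.03, -0.0], [-0.0, 0.0, -1.0]]
force: [0.1, 0.5, 0.5]
gripper_width: 0.0799
finger_force: 0.0
pos [ 0.4546 -0.2328  0.2657] a 88.3 t 19.9 | shift [-0.0056 -0.0183  0.1657] turn 0.002 q6 -0.67 F [0.06 0.49 0.51] w 0.0799
(array([ 0.47382212, -0.04243394]), 0.021696798503398895, 477)
(array([0., 0.]), 0.0, 0)
(array([0., 0.]), 0.0, 0)
((0.43568867444992065, -0.28418126702308655), (0.31854531168937683, 0.03212086856365204), 88.5083236694336)
  return _methods._mean(a, axis=axis, dtype=dtype,
  ret = ret.dtype.type(ret / rcount)
```

View pics/w5.png

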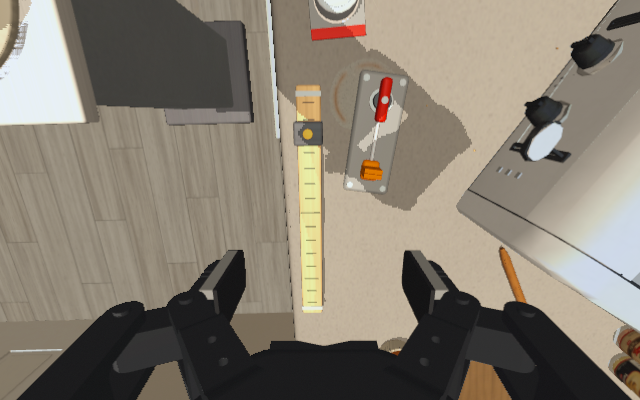

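```bash

python3 -m inch '[[[-0.0055,-0.0178,0.055,0],[0,0,0.06,0],[0,0,0.05,0],[0,0,0,0],[0,0,0,0]]]' 0.06
python3 -c "
from h import *
plan(.437,-.2387,.029,88.4)"
```

```text
t: 20.52
position: [0.4375, -0.2388, 0.1026]
tcp_rot: [[0.031, 1.0, 0.002], [1.0, -0.031, -0.002], [-0.002, 0.002, -1.0]]
force: [0.4, -0.4, 0.0]
gripper_width: 0.0603
finger_force: 0.0
pos [ 0.4375 -0.2388  0.1026] a 88.2 t 20.5 | shift [ 0.0002 -0.0007  0.0736] turn -0.003 q6 -0.7 F [ 0.41 -0.43  0.04] w 0.0603
```

```bash

python3 -m inch '[[[0,0,0.05,0],[0,0,0.017,0],[0,0,0.006,0],[0,0,0,0],[0,0,0,0]]]' 0.06
python3 -c "
from h import *
plan(.437,-.2387,.029,88.4); s=sense(); print(s['wrist_torque'])"
python3 -m inch '[[[0,0,0,0],[0,0,0,0],[0,0,0,0]]]' 0 40
python3 -m inch '[[[0,0,-0.02,0],[0,0,-0.02,0],[0,0,0,0],[0,0,0,0],[0,0,0,0]]]'
python3 -m inch '[[[0,0,0,0],[0,0,0,0],[0,0,0,0]]]'
python3 -c "
from h import *
plan(.437,-.2387,.029,88.4)
import subprocess
L=[]
for i in range(12):
    eyes.camera('top') if i==0 else None
s=sense(); print(s['wrist_torque'],s['force'])"
```

```text
t: 21.15
position: [0.4371, -0.2388, 0.0289]
tcp_rot: [[0.032, 0.999, 0.002], [0.999, -0.032, -0.002], [-0.002, 0.002, -1.0]]
force: [-0.5, -0.5, 0.0]
gripper_width: 0.06
finger_force: 0.0
pos [ 0.4371 -0.2388  0.0289] a 88.2 t 21.1 | shift [ 0.0001 -0.0001 -0.0001] turn -0.004 q6 -0.7 F [-0.53 -0.52  0.02] w 0.06
[ 0.00746227  0.00958384 -0.00111335]
t: 21.52
position: [0.4367, -0.2385, 0.0282]
tcp_rot: [[0.032, 0.999, 0.001], [0.999, -0.032, -0.001], [-0.001, 0.001, -1.0]]
force: [-1.0, 1.3, 6.3]
gripper_width: 0.0291
finger_force: 40.1
t: 22.15
position: [0.4361, -0.238, 0.0667]
tcp_rot: [[0.032, 0.999, -0.001], [0.999, -0.032, 0.001], [0.001, -0.001, -1.0]]
force: [-0.2, 1.0, -2.2]
gripper_width: 0.029
finger_force: 40.8
t: 22.52
position: [0.4365, -0.2383, 0.0675]
tcp_rot: [[0.032, 0.999, -0.0], [0.999, -0.032, 0.0], [0.0, -0.0, -1.0]]
force: [-0.4, -0.1, -3.7]
gripper_width: 0.0286
finger_force: 40.8
pos [ 0.4365 -0.2383  0.0675] a 88.2 t 22.5 | shift [-0.0004  0.0006  0.0385] turn -0.004 q6 -0.7 F [-0.43 -0.08 -3.66] w 0.0286
[ 0.01074957 -0.01475033  0.00514005] [-5.57500666e-01 -1.06294623e-03 -2.77619034e+00]
```

```bash
python3 -c "
from h import *
T=[];F=[]
for i in range(45):
    eyes.camera('side'); s=sense(); T.append(s['wrist_torque']);F.append(s['force'])
T=np.array(T);F=np.array(F);print(T.mean(0),T.std(0)/6.7,F.mean(0),F.std(0)/6.7)
p,d=shot('side','s1')
crop('s1','c2',280,190,440,290,5)"
```

```text
[-0.00960834  0.00064932 -0.00366847] [0.00424338 0.00401843 0.00453291] [ 0.04270695  0.01488852 -2.75204646] [0.07557469 0.07730329 0.07587269]
```

View pics/c2.png

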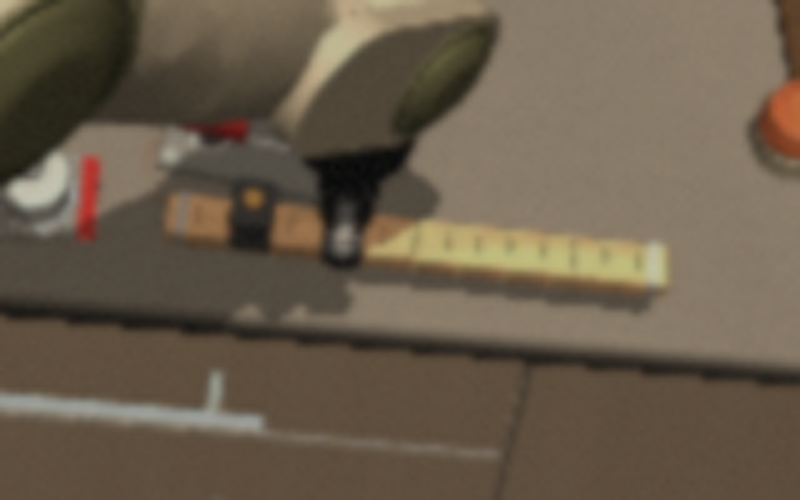

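```bash

python3 -m inch '[[[0,0,-0.035,0],[0,0.03,0,0],[0,0.03,0,0],[0.002,0.018,0,0.108],[0,0,0,0]]]'
python3 -m inch '[[[0,0,0,0],[0,0,0,0]]]'
python3 -c "
from m import *
plan(.5133,-.2339,.076,82)
shot('wrist','w6'); X=cloud('w6')
m=(X[...,2]>.040)&(X[...,2]<.05)&(np.hypot(X[...,0]-.514,X[...,1]+.226)<.03); print(m.sum())"
```

```text
t: 25.5
position: [0.515, -0.2385, 0.1023]
tcp_rot: [[0.138, 0.99, -0.0], [0.99, -0.138, 0.0], [0.0, -0.0, -1.0]]
force: [-0.3, -0.3, -3.8]
gripper_width: 0.0291
finger_force: 40.8
t: 25.75
position: [0.5139, -0.2389, 0.1026]
tcp_rot: [[0.139, 0.99, -0.0], [0.99, -0.139, 0.0], [0.0, -0.0, -1.0]]
force: [-0.4, -0.3, -3.6]
gripper_width: 0.0288
finger_force: 40.8
pos [ 0.5139 -0.2389  0.1026] a 82.0 t 25.8 | shift [ 0.0049 -0.0013  0.0266] turn 0.0 q6 -0.5 F [-0.44 -0.31 -3.61] w 0.0288
0
```

```bash

python3 -m inch '[[[0.005,-0.001,0,0],[0,0,0.018,0],[0,0,0.0085,0],[0,0,0,0],[0,0,0,0]]]'
python3 -m inch '[[[0,0,0,0],[0,0,0,0]]]'
python3 -c "
from m import *
plan(.5133,-.2339,.0735,82)"
```

```text
t: 26.42
position: [0.5144, -0.2339, 0.0766]
tcp_rot: [[0.14, 0.99, 0.001], [0.99, -0.14, -0.001], [-0.0, 0.001, -1.0]]
force: [-0.0, 0.3, -2.8]
gripper_width: 0.0289
finger_force: 40.8
t: 26.68
position: [0.5143, -0.2338, 0.0764]
tcp_rot: [[0.14, 0.99, 0.0], [0.99, -0.14, -0.0], [-0.0, 0.0, -1.0]]
force: [0.5, -0.3, -2.8]
gripper_width: 0.029
finger_force: 40.8
pos [ 0.5143 -0.2338  0.0764] a 82.0 t 26.7 | shift [-0.0002 -0.001   0.0029] turn -0.0 q6 -0.49 F [ 0.46 -0.26 -2.78] w 0.029
```

```bash

python3 -m inch '[[[0,-0.0005,0.002,0],[0,0,0.001,0],[0,0,0,0],[0,0,0,0]]]'
python3 -m inch '[[[0,0,0.001,0],[0,0,0,0],[0,0,0,0]]]'

```

```text
t: 27.18
position: [0.5137, -0.2337, 0.0732]
tcp_rot: [[0.14, 0.99, -0.0], [0.99, -0.14, -0.0], [-0.0, -0.0, -1.0]]
force: [-2.0, 0.7, 0.8]
gripper_width: 0.0287
finger_force: 41.2
t: 27.55
position: [0.5137, -0.2337, 0.0731]
tcp_rot: [[0.139, 0.99, 0.0], [0.99, -0.139, -0.0], [-0.0, 0.0, -1.0]]
force: [-5.8, 2.9, 10.6]
gripper_width: 0.0287
finger_force: 42.3
```

```bash

python3 -m inch '[[[0,0,-0.001,0],[0,0,0,0]]]'
python3 -m inch '[[[0,0,0,0],[0,0,0,0],[0,0,0,0],[0,0,0,0]]]' 0.04
python3 -c "
from m import *
p,d=shot('side','s2'); crop('s2','c3',280,170,440,270,5)
plan(.5133,-.2339,.0735,82)
X=cloud('s2');m=(np.abs(X[...,0]-.5)<.045)&(X[...,1]<-.1)&(X[...,1]>-.46)&(X[...,2]>.05)&(X[...,2]<.075)
for lo in np.arange(-.45,-.1,.05):
    q=m&(X[...,1]>=lo)&(X[...,1]<lo+.05); print(lo.round(2),q.sum(),X[q].mean(0).round(4) if q.any() else '')"
```

```text
t: 27.8
position: [0.5138, -0.2337, 0.0732]
tcp_rot: [[0.14, 0.99, 0.0], [0.99, -0.14, -0.0], [-0.0, 0.0, -1.0]]
force: [-1.2, 0.5, 1.7]
gripper_width: 0.0286
finger_force: 41.3
t: 28.3
position: [0.5137, -0.2337, 0.0731]
tcp_rot: [[0.14, 0.99, 0.0], [0.99, -0.14, -0.0], [0.0, 0.0, -1.0]]
force: [0.0, -0.4, -0.3]
gripper_width: 0.0399
finger_force: 0.0
pos [ 0.5137 -0.2337  0.0731] a 82.0 t 28.4 | shift [-0.0003 -0.0004 -0.0004] turn -0.0 q6 -0.49 F [-0.87 -0.43  0.06] w 0.04
-0.45 112 [ 0.4847 -0.4177  0.0611]
-0.4 143 [ 0.4898 -0.3749  0.0615]
-0.35 148 [ 0.4965 -0.3253  0.0615]
-0.3 144 [ 0.5039 -0.2744  0.0614]
-0.25 62 [ 0.5062 -0.2228  0.0615]
-0.2 95 [ 0.5122 -0.177   0.0624]
-0.15 87 [ 0.5227 -0.1346  0.0612]
```

View pics/c3.png

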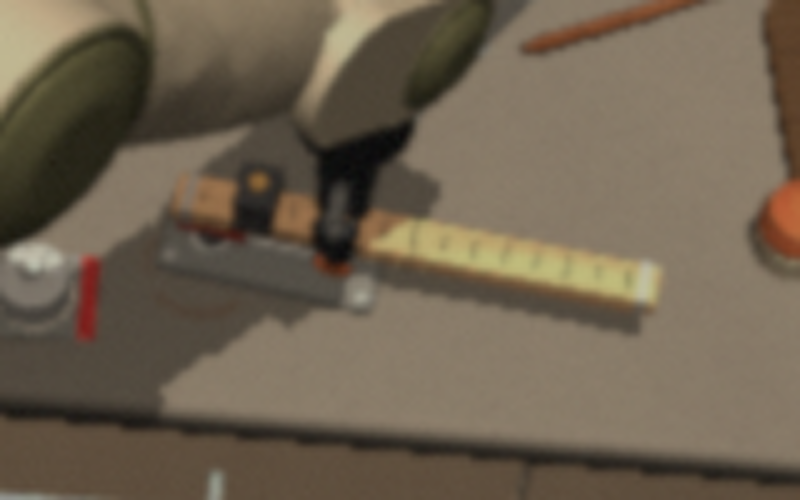

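Released, the beam lies level on the ridge by itself (top at z ≈ 61 mm all along). I'll withdraw and check everything.

```bash

python3 -m inch '[[[0,0,-0.01,0],[0,0,-0.02,0],[0,0,-0.05,0],[0,0,-0.06,0],[0,0,-0.06,0]]]' 0.06
python3 -m inch '[[[0,0,-0.06,0],[-0.03,-0.03,-0.04,0],[-0.04,0,0,0],[0,0,0,0],[0,0,0,0]]]' 0.08
python3 -c "
from m import *
plan(.5133,-.2339,.0735,82)
shot('wrist','w7'); shot('top','t7')
for f in('w7','t7'):
  X=cloud(f)
  for x,y in [(.4743,-.0327),(.4713,.0274),(.4682,.0874)]:
    try: print(disc(X,x,y,.023,.034,.036)[:3],disc(X,x,y,.04,.05,.036)[:3])
    except Exception: print('-')
X=cloud('w7');m=(np.abs(X[...,0]-.5)<.045)&(X[...,1]<-.1)&(X[...,1]>-.46)&(X[...,2]>.055)&(X[...,2]<.07)
P=X[m];print(cv2.minAreaRect(P[:,:2].astype(np.float32)),np.polyfit(P[:,1],P[:,2],1))"
```

```text
t: 28.98
position: [0.5134, -0.2334, 0.2759]
tcp_rot: [[0.14, 0.99, 0.001], [0.99, -0.14, -0.001], [-0.0, 0.001, -1.0]]
force: [-0.2, 0.1, 0.5]
gripper_width: 0.0599
finger_force: 0.0
t: 29.6
position: [0.4742, -0.2983, 0.3732]
tcp_rot: [[0.14, 0.99, -0.0], [0.99, -0.14, 0.0], [0.0, -0.0, -1.0]]
force: [-0.8, 0.0, -0.3]
gripper_width: 0.0798
finger_force: 0.0
pos [ 0.4742 -0.2983  0.3732] a 82.0 t 29.6 | shift [0.0691 0.0297 0.2998] turn -0.0 q6 -0.63 F [-0.79  0.01 -0.29] w 0.0798
(array([0., 0.]), 0.0, 0) (array([0., 0.]), 0.0, 0)
(array([0., 0.]), 0.0, 0) (array([0., 0.]), 0.0, 0)
(array([0., 0.]), 0.0, 0) (array([0., 0.]), 0.0, 0)
(array([ 0.47259971, -0.02668594]), 0.029621360823512077, 242) (array([ 0.47301421, -0.03159476]), 0.008770916610956192, 38)
(array([0.47072846, 0.03270913]), 0.030659040436148643, 238) (array([0.47154561, 0.02706012]), 0.009048468433320522, 38)
(array([0.46823585, 0.08196803]), 0.030635366216301918, 248) (array([0.46803117, 0.08673815]), 0.008641649968922138, 38)
((0.508421003818512, -0.2796434760093689), (0.3180197477340698, 0.03324643522500992), 82.96998596191406) [-0.00039383  0.06331015]
  return _methods._mean(a, axis=axis, dtype=dtype,
  ret = ret.dtype.type(ret / rcount)
```

View pics/w7.png

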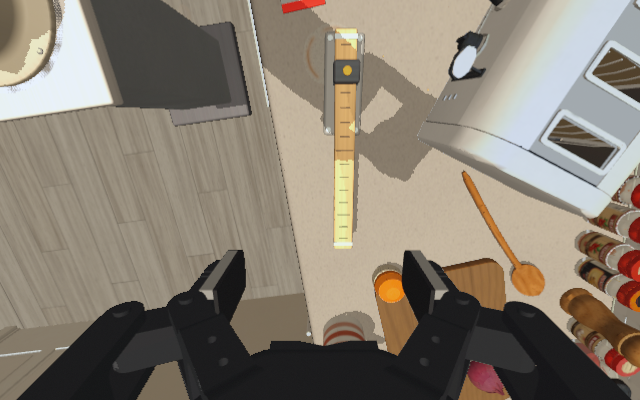

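All 3 weights sit within about 2 mm of marks 1–3. The beam at (345,140) is level and clear of everything. One last check after a wait, then hand in.

```bash

python3 -m inch '[[[0,0,0,0],[0,0,0,0],[0,0,0,0],[0,0,0,0],[0,0,0,0]]]'
python3 -m inch '[[[0,0,0,0],[0,0,0,0],[0,0,0,0],[0,0,0,0],[0,0,0,0]]]'
python3 -c "
from m import *
shot('top','t8')
X=cloud('t8')
for x,y in [(.4743,-.0327),(.4713,.0274),(.4682,.0874)]: print(disc(X,x,y,.04,.05,.036)[:3])
m=(np.abs(X[...,0]-.5)<.045)&(X[...,1]<-.1)&(X[...,1]>-.46)&(X[...,2]>.05)&(X[...,2]<.07)
P=X[m];print(len(P),np.polyfit(P[:,1],P[:,2],1))
print(order.hand_in())"
```

```text
t: 30.32
position: [0.4742, -0.2988, 0.3731]
tcp_rot: [[0.14, 0.99, -0.0], [0.99, -0.14, -0.0], [-0.0, -0.0, -1.0]]
force: [-0.3, -0.4, -1.1]
gripper_width: 0.0801
finger_force: 0.0
t: 30.95
position: [0.4742, -0.2988, 0.3731]
tcp_rot: [[0.14, 0.99, -0.0], [0.99, -0.14, 0.0], [0.0, -0.0, -1.0]]
force: [-0.6, 0.2, -0.6]
gripper_width: 0.0799
finger_force: 0.0
(array([ 0.47299564, -0.03163988]), 0.008748664520680904, 39)
(array([0.47161582, 0.02685297]), 0.00889559742063284, 39)
(array([0.4677718 , 0.08744708]), 0.008854047395288944, 37)
697 [-0.00018483  0.06231718]
the job is handed in; nothing more can be done
None
```

The job is handed in at about 31 s of the 208 s: by my last measurements the cam is home, the beam rests level on the ridge, and all three weights present stand within about 2 mm of marks 1–3; the judge's verdict was not shown.

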